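Hold the test switch on with its key

ROBOT

A 6-joint arm with a two-finger parallel gripper is mounted at the origin on a cart in front of the work surface, level with it; the furniture and walls round the work are solid. World frame = base frame: x ahead of the robot, y to its left, z up, the work surface at z = 0. Lengths are in mm, angles in rad, forces in N, time in s.
With the tool pointing down it reaches from about 150 to 775 mm from the base axis. Payload 6.1 kg.
Tool frame: the origin (TCP) lies midway between the tips of the shut fingers; the grasp point (between the pads) lies 19 mm behind it; z points along the fingers, y is the line along which they close (so a half turn about z gives the same grasp; the last joint's range is limited). The gripper opens to 85 mm and grips with 20 to 120 N. Pads are 22 mm wide; open, the fingers measure 114 mm over their backs; the gripper's body (76 mm by 85 mm) begins 54 mm behind the grasp point. The pads swing forward as they close: fully open they stand 13 mm farther back than shut.
Start: joints at [-1.198, 0.126, -0.04, 1.405, 0, 1.571], TCP at [191.21, -488.924, 231.295] pointing down, gripper open.
Joint ranges: [-2.72, 2.72], [-0.95, 1.95], [-1.27, 1.35], [-1.78, 2.02], [-1.46, 1.47], [-3.14, 3.14]. Speed limits (rad/s): [2.39, 2.39, 3.01, 3.14, 3.14, 3.14].

INTERFACE

Orientations are given as a unit quaternion [x, y, z, w].
In Python, from station import sensors, optics, workorder gives the robot as it stands.
- The arm moves only by the shell command python3 -m creep 'ROWS' [FORCE]. ROWS is JSON, one flat list of numbers, 7 for each row, row after row: the shift along the tool's x, y, z normalised to -1 to 1, where 1 is 0.5 m, then the turn, a rotation vector about the tool's x, y, z normalised to -1 to 1, where 1 is 120 degrees, then the opening, from -1 (shut) to 1 (fully open). A call has 1 to 12 rows; each row shifts and turns the commanded pose from where the row before left it, along the tool's axes as they then stand; what a row does not reach is not made up. A row lasts 1/8 s, in which the tool goes at most 62.5 mm and 10.7 degrees, less where a joint would pass 70% of its speed; a pose out of reach is approached as far as the arm can. A call with a number of a shift or a turn outside -1 to 1 is refused whole. A call with a gripper value outside its range is refused whole. The fingers move at their own pace and stop on an object; FORCE is the grip in N (left out, the last holds). Time passes only in rows, so rows that do not move let the fingers close. It gives the time, the measured TCP pose, the force, the opening and the grip force at its end, in the units of the state.
- sensors.read_state(): the state, without advancing time (a new reading comes with each control period).
- optics.capture(name): name is "scene" or "side" or "wrist"; returns a dict with "pixels" (400x640x3 uint8, red, green, blue), "fovy" (degrees; the focal length in pixels is half the picture's height over the tangent of half this angle, whatever the lens; pixels are square), "cx", "cy" (the principal point, pixels), "R" (3x3) and "t" (3): a world point X has camera coordinates R X + t. Camera axes: x right, y down, z forward; pixel columns grow to the right and rows downward; lengths in mm; the calibration is good to about 2 mm. A picture is of the moment at which its call begins. There is no depth.
- workorder.job_done(): hands the job in; it is judged then, once.
The state is a dict: "time": time; "qpos": joint angles; "joint_velocities": joint speeds; "effort": joint torques, N m; "position": TCP position; "tool_rot": TCP orientation; "contact_force": force on the tool from outside, world axes, zero at the start; "torque": the same for the moment, N m; "grip_width": finger opening in mm; "grasp_force": force on a finger pad.
Only numpy, scipy, OpenCV 4.12 (cv2) and the standard library are available. Lean on these libraries where they do the work, as an engineer would, in place of code of your own. Each camera call takes 0.05 s, during which the arm holds its last target. There are 200 camera calls.

TASK

The grey switch box on the bench has a spring-return key switch under a sliding metal cover: slide the cover all the way open by its upright pull, take the key with the square head out of the wooden key block and push it straight down into the keyhole until it is fully home (the pins are sticky, so push firmly and wiggle it a little if it stops). Then turn the key a quarter turn clockwise, seen from above, and finish while you still hold it turned against its spring. Leave the round-headed key standing in the block and do not disturb the other things on the bench.

Things in the scene. Friction and masses are not known exactly. Their poses are not given: they have to be found in the camera images.
- switch_box: grey steel switch box fixed to the bench, 120 (x) x 200 (y) x 60 mm high, with foot flanges to 152 mm in x; origin under its centre. Its top is at z = 60 mm in its own frame. The keyhole centre is at x = 0, y = -45 mm; two track rails along y at x = +-41 mm rise 9 mm above the top. (A fixed grey bin 0.26 m high stands back left, from about x = 0.57, y = 0.30 outwards.)
- guard (a joint): slide of the aluminium cover (74 x 70 mm plate, its top 6 mm above the box top), in m: 0 shut over the keyhole, 0.09 fully open, moving along the box's own +y. About 2 N of friction; it stays where it is left. It starts shut or up to 15 mm open
- guard_pull (a point): top centre of the black upright pull in the middle of the cover: a fin 36 mm along the box's x, 10 mm thick along the box's y (pinch it along y), its top 36 mm above the box top. Below, a foot 42 x 18 mm reaches up to 10 mm above the box top
- keyhole (a point): centre of the lock's face (steel ring 39 mm across), flush with the box top; z up. Brass slot 23 mm long (point's x; the box's x while unturned), 9 mm wide, 32 mm deep, turning with the lock. Four sprung pins 9 and 19 mm down press on the blade's two flat sides: passing each pair takes 8 to 15 N, a little less while wiggling; at the face it stops hard
- lock (a joint): turn of the lock in rad: 0 unturned, growing clockwise seen from above, to a hard stop at 1.5. The spring turns it back when let go: about 0.02 N m at 0 to 0.11 N m at the stop. The loose fit of the key in the slot takes up to about 0.15 rad more
- key_block: wooden key block fixed to the bench, 60 (x) x 170 (y) x 45 mm high, origin under its centre; two slots at y = +-45 mm, each 29 mm long along the block's y, 9 mm wide, 36 mm deep, with one key standing in each; which key stands in which slot varies
- key: square-headed key, steel, 60 g, standing blade down, z up. Origin on its axis under its shoulder (34 x 18 x 5 mm), which rests on the block, finally on the lock's face. Head: plate 36 mm wide (x), 10 mm thick (y: grip along y), 4 to 44 mm above the origin. Blade 20 mm wide (x), 6 mm thick, rounded end 30 mm below the origin. Fits either way round. Grip with about 45 N to push and turn
- round_key: the wrong key: round head 42 mm across, 10 mm thick, blade 26 mm wide (too wide for the lock); otherwise as the square-headed key, origin and axes alike
- bearing: bare steel ball bearing lying flat, ring 52 mm across, 15 mm high; a bystander, origin under its centre
- spark_plug: used spark plug lying on the bench, 53 x 62 x 20 mm; a bystander, origin under its centre
- oil_filter: blue spin-on oil filter standing up, 72 mm across, 94 mm high; a bystander, origin under its centre
- tape_measure: yellow tape measure standing on its base, 60 x 86 x 64 mm; a bystander, origin under its centre

How it is judged:
By the outcome, as a careful person would: the job done as asked, in the order asked, and still so for the second after the job is handed in, while the arm keeps its last pose, push and grip.
It also fails if it takes over 69 s, if anything falls off the work surface, if the arm or the gripper's body presses on something with over 40 N, if the wrist force passes 120 N, or if a joint passes its speed limit or range.

## Working session

There is one attempt and no reset: what is moved stays moved. The work goes in short steps, Python scripts to look and compute and a shell command to move; the robot and the scene stay as the last step left them, time stands still between calls to the robot, and variables do not carry over. Pictures are saved under pics/ and viewed, at most 14 in all, crops included, and the job is handed in when it is done.

```bash
mkdir -p pics; cat > h.py <<'E'
import numpy as np, cv2
from station import sensors, optics, workorder
def cap(n,f=None):
    c=optics.capture(n); c['R']=np.array(c['R']);c['t']=np.array(c['t']); c['pixels']=np.array(c['pixels'],dtype=np.uint8)
    if f: cv2.imwrite('pics/'+f,c['pixels'][:,:,::-1]); np.savez('pics/'+f[:-4],**c)
    return c
def load(f): 
    d=np.load('pics/'+f+'.npz'); return {k:d[k] for k in d}
def foc(c): return 200/np.tan(np.radians(c['fovy'])/2)
def ray(c,uv,z):
    d=c['R'].T@np.array([(uv[0]-c['cx'])/foc(c),(uv[1]-c['cy'])/foc(c),1]); o=-c['R'].T@c['t']
    return o+d*(z-o[2])/d[2]
def proj(c,X):
    p=c['R']@np.asarray(X,float)+c['t']; return p[:2]/p[2]*foc(c)+[c['cx'],c['cy']]
E
python3 - <<'E'
from h import *
for n in('scene','side','wrist'):
    c=cap(n,n+'0.png'); print(n,c['fovy'],-c['R'].T@c['t'],c['R'][2])
print(sensors.read_state())
E
```

```text
scene 53.48445852037617 [-243.60841315 -611.12384095  615.15356381] [ 0.7031053   0.55244556 -0.44771291]
side 44.821976647579255 [  449.52755467 -1006.62917627  1045.65716381] [ 0.05606924  0.711945   -0.69999325]
wrist 58.9484790480142 [ 266.16443145 -459.49527219  373.62417274] [-0.29535496 -0.11485095 -0.94845912]
{'time': 0.15, 'qpos': array([-1.19801363e+00,  1.26314470e-01, -4.03499692e-02,  1.40542183e+00,
        9.56738956e-06,  1.57074925e+00]), 'joint_velocities': array([-0.00051787, -0.00149842,  0.00189341, -0.00024746,  0.00133874,
       -0.00032824]), 'effort': array([ 1.75342607e-04, -4.36276925e+01,  3.53149331e+01,  1.34598426e-02,
       -1.31859315e-04,  2.06927365e-05]), 'position': array([ 191.09911068, -488.65184189,  230.68097637]), 'tool_rot': array([ 9.82674799e-01,  1.85337051e-01, -1.14806212e-04, -6.34688116e-04]), 'contact_force': array([0.30095295, 0.39314907, 0.13225554]), 'torque': array([-0.00690067,  0.03445626, -0.02137449]), 'grasp_force': 0.0, 'grip_width': 85.44367204020246}
```

View pics/scene0.png

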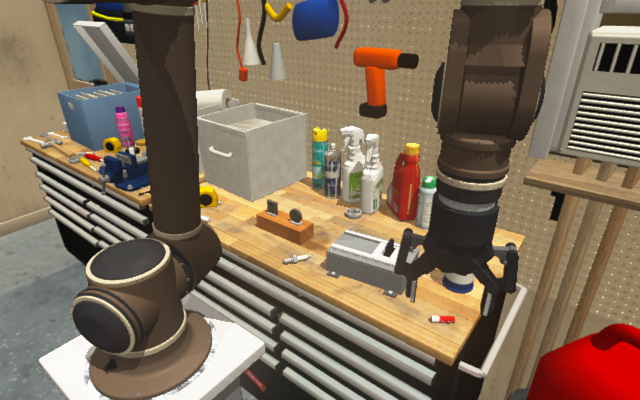

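View pics/side0.png

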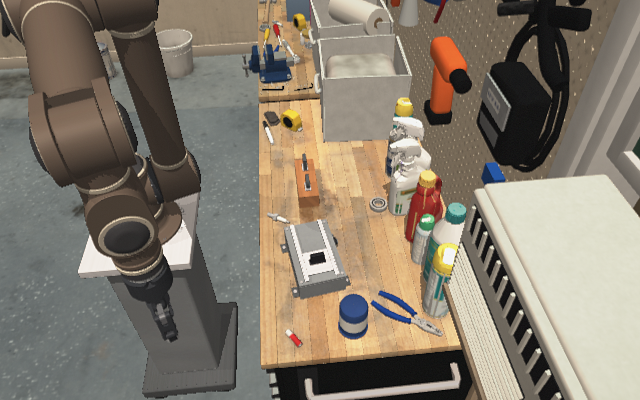

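The side view shows the box at about (316,258), its black pull at (318,258) and the key block at (306,182). In the scene view the square key is at (272,207), the farther +y slot, and the round key is at (295,215).

```bash
python3 - <<'E'
from h import *
c=load('side0')
im=c['pixels'][:,:,::-1]
a=cv2.resize(im[205:310,265:365],None,fx=5,fy=5,interpolation=cv2.INTER_CUBIC)
b=cv2.resize(im[145:225,280:335],None,fx=5,fy=5,interpolation=cv2.INTER_CUBIC)
o=np.zeros((525,775,3),np.uint8); o[:,:500]=a; o[:400,500:775]=b
cv2.imwrite('pics/crop1.png',o)
print(ray(c,(318,256),90),ray(c,(306,160),80),ray(c,(308,182),80))
E
```

```text
[ 495.77293643 -252.48922228   90.        ] [493.77660053 130.28266057  80.        ] [492.25744916  30.85250373  80.        ]
```

View pics/crop1.png

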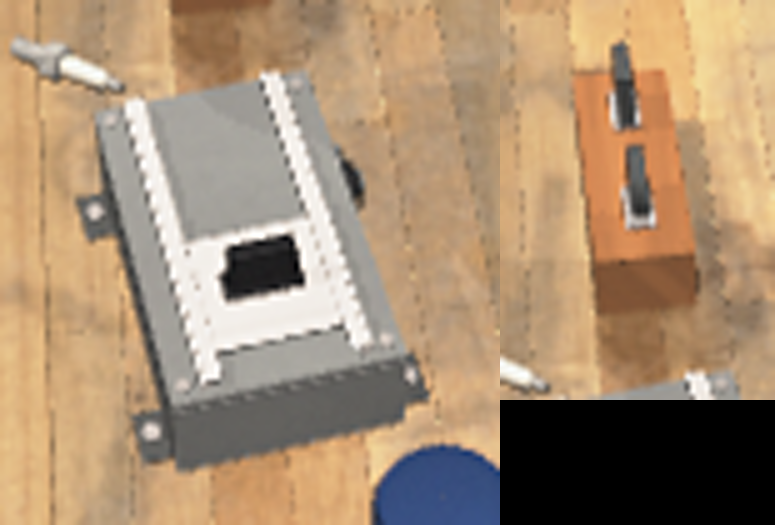

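The crop shows the box's four top corners, the white cover with its black pull, and both keys standing in the block.

```bash
python3 - <<'E'
from h import *
from scipy.spatial.transform import Rotation as Ro
c=load('side0')
P=[ray(c,(265+u/5,205+v/5),60)[:2] for u,v in((100,118),(312,80),(405,355),(178,402))]
bl,br,fr,fl=P; print(np.round(P),np.mean(P,0))
d=(bl+br-fl-fr)/2; e=(br+fr-bl-fl)/2; print(np.linalg.norm(d),np.linalg.norm(e),np.degrees(np.arctan2(-d[0],d[1])),np.degrees(np.arctan2(e[1],e[0])))
K=[ray(c,(280+(u-500)/5,145+v/5),45)[:2] for u,v in((575,70),(662,68),(690,258),(597,262))]
bl,br,fr,fl=K; print(np.round(K),np.mean(K,0))
d=(bl+br-fl-fr)/2;print(np.linalg.norm(d),np.degrees(np.arctan2(-d[0],d[1])))
w=load('wrist0'); s=sensors.read_state(); T=Ro.from_quat(s['tool_rot']).as_matrix()
print(T); print('cam in tool', T.T@(-w['R'].T@w['t']-s['position']), T.T@w['R'].T)
E
```

```text
[[ 417. -125.]
 [ 534. -111.]
 [ 560. -299.]
 [ 447. -314.]] [ 489.49647364 -212.26443706]
190.74614893395616 116.40127730169176 8.47562426303583 7.417275248346684
[[461. 181.]
 [516. 176.]
 [518.   2.]
 [464.   5.]] [489.70694018  91.06102311]
174.37491728692768 0.7774005400331484
[[ 9.31300329e-01  3.64251953e-01 -4.60896791e-04]
 [ 3.64252244e-01 -9.31299549e-01  1.20482835e-03]
 [ 9.62810399e-06 -1.28993972e-03 -9.99999168e-01]]
cam in tool [ 8.05300801e+01  4.80134143e-03 -1.42942546e+02] [[ 5.03539722e-04 -9.48456143e-01 -3.16908017e-01]
 [ 9.99999765e-01  3.30266424e-04  6.00478290e-04]
 [-4.64863246e-04 -3.16908245e-01  9.48456086e-01]]
```

```bash
python3 -m creep '[0.0615,-0.0205,0,0,0,0,1,0.0615,-0.0205,0,0,0,0,1,0.0615,-0.0205,0,0,0,0,1,0.0615,-0.0205,0,0,0,0,1,0.0615,-0.0205,0,0,0,0,1,0.0615,-0.0205,0,0,0,0,1,0.0615,-0.0205,0,0,0,0,1,0.0615,-0.0205,0,0,0,0,1,0.0615,-0.0205,0,0,0,0,1,0.0615,-0.0205,0,0,0,0,1,0.0615,-0.0205,0,0,0,0,1,0.0615,-0.0205,0,0,0,0,1]'
python3 -m creep '[0,0,0,0,0,0.056,1,0,0,0,0,0,0.056,1,0,0,0,0,0,0,1,0,0,0,0,0,0,1]'
python3 - <<'E'
from h import *
c=cap('wrist','w1.png'); s=sensors.read_state(); print(s['qpos'],s['position'],s['time'])
print(ray(c,(320,200),60))
E
```

```text
time: 1.65
position: [490.7, -239.1, 231.0]
tool_rot: [0.983, 0.185, -0.0, -0.0]
contact_force: [0.5, -0.5, 1.1]
grip_width: 85.3
grasp_force: 0.0
time: 2.15
position: [489.9, -240.0, 231.2]
tool_rot: [0.998, 0.07, -0.0, -0.0]
contact_force: [0.2, -0.2, 0.4]
grip_width: 85.1
grasp_force: 0.0
[-4.55581817e-01  1.65289894e-01  6.27005764e-03  1.41202050e+00
  2.19665291e-05  2.54644230e+00] [ 489.94268886 -240.04413134  231.17786727] 2.2
[ 469.19606535 -245.71106517   60.        ]
```

View pics/w1.png

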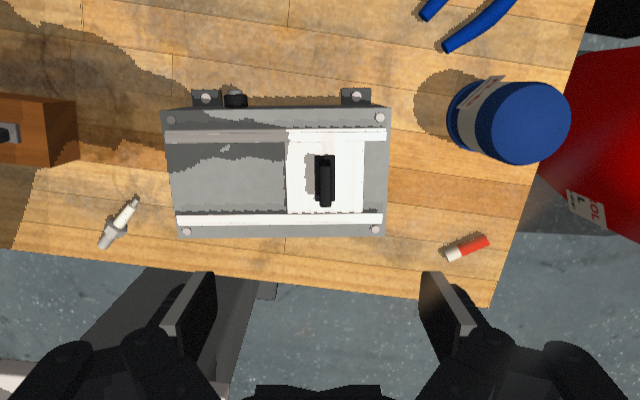

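The wrist view shows the box with corners near (165,110), (388,106), (385,237) and (175,240). The cover is shut or nearly so, with the black pull at (324,181); the spark plug and filter are clear of it.

```bash
python3 - <<'E'
from h import *
c=load('w1'); im=c['pixels']
g=im.max(2)
m=np.zeros_like(g); m[140:220,295:350]=(g[140:220,295:350]<60)
n,l,st,ce=cv2.connectedComponentsWithStats(m); i=1+st[1:,4].argmax(); print(st[i],ce[i])
r=cv2.minAreaRect(np.argwhere(l==i)[:,::-1].astype(np.float32)); print(r)
for r_ in range(150,212,5): 
    x=np.where(l[r_]==i)[0]; print(r_, (x.min(),x.max()) if len(x) else None, end=';')
print()
bx=np.zeros((4,2))
for k,(u,v) in enumerate(((162,110),(388,107),(386,237),(175,240))): bx[k]=ray(c,(u,v),60)[:2]
print(bx.round(1),bx.mean(0))
# project expected model
for yaw in(8,):
  a=np.radians(yaw);X=np.array([np.cos(a),np.sin(a)]);Y=np.array([-np.sin(a),np.cos(a)])
  for p in bx: print(((p-bx.mean(0))@X).round(1),((p-bx.mean(0))@Y).round(1))
# rail outer/inner edges via bright threshold
big=cv2.resize(im[95:250,150:400,::-1],None,fx=3.2,fy=3.2,interpolation=cv2.INTER_CUBIC); cv2.imwrite('pics/w1c.png',big)
E
```

```text
[315 156  20  51 957] [324.53605016 179.51515152]
((324.5, 181.0), (50.0, 19.0), 90.0)
150 None;155 None;160 (np.int64(315), np.int64(334));165 (np.int64(315), np.int64(334));170 (np.int64(315), np.int64(334));175 (np.int64(315), np.int64(334));180 (np.int64(315), np.int64(334));185 (np.int64(315), np.int64(334));190 (np.int64(315), np.int64(334));195 (np.int64(315), np.int64(334));200 (np.int64(316), np.int64(333));205 (np.int64(320), np.int64(330));210 None;
[[ 530.7  -99.6]
 [ 560.4 -291.6]
 [ 440.9 -314.3]
 [ 409.2 -112.3]] [ 485.30290884 -204.42131138]
59.6 97.5
62.3 -96.7
-59.3 -102.6
-62.6 101.8
```

View pics/w1c.png

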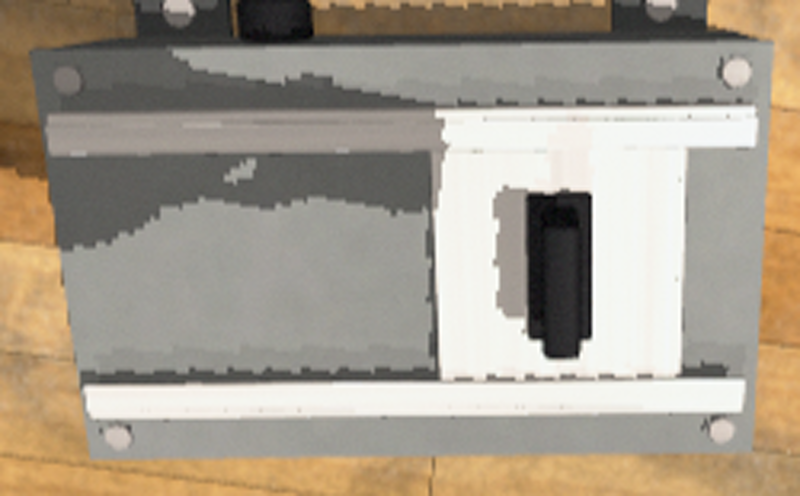

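The zoom shows the pull's top face at crop (562,291), the cover edges at u = 437 and 684, and the corners at (30,50), (772,42), (752,458) and (92,458).

```bash
python3 - <<'E'
from h import *
c=load('w1')
f=lambda u,v,z: ray(c,(150+u/3.2,95+v/3.2),z)[:2]
bx=np.array([f(30,50,60),f(772,42,60),f(752,458,60),f(92,458,60)]); m=bx.mean(0)
d=(bx[0]+bx[3]-bx[1]-bx[2])/2; e=(bx[0]+bx[1]-bx[2]-bx[3])/2
print(bx.round(),m,np.linalg.norm(d),np.linalg.norm(e),np.degrees([np.arctan2(-d[0],d[1]),np.arctan2(e[1],e[0])]))
rl=[f(48,132,69),f(757,130,69),f(745,397,69),f(85,402,69)]
print(np.array(rl).round(),[np.degrees(np.arctan2(-(a-b)[0],(a-b)[1])) for a,b in((rl[0],rl[1]),(rl[3],rl[2]))], np.mean(rl,0))
a=np.radians(8); X=np.array([np.cos(a),np.sin(a)]);Y=np.array([-np.sin(a),np.cos(a)])
p=f(562,291,96); q=(f(437,265,66)+f(684,265,66))/2
print('pull',p,(p-m)@X,(p-m)@Y,'plate',q,(q-m)@X,(q-m)@Y)
E
```

```text
[[ 530.  -97.]
 [ 560. -295.]
 [ 440. -314.]
 [ 412. -116.]] [ 485.26229745 -205.31226973] 199.53994069935507 120.72937079186964 [8.34347092 8.94966768]
[[ 510. -106.]
 [ 537. -293.]
 [ 462. -305.]
 [ 434. -117.]] [np.float64(8.208025419349353), np.float64(8.505880032414833)] [ 485.78124827 -205.32281552]
pull [ 493.29937392 -246.62626989] 2.2090626741784245 -42.03048000869739 plate [ 492.46812232 -246.9974061 ] 1.33424857974981 -42.28231647702432
```

```bash
python3 -m creep '[0.002,0.0145,0.05,0,0,0.003,1,0,0,0.06,0,0,0,1,0,0,0.06,0,0,0,0.4,0,0,0.06,0,0,0,0,0,0,0.05,0,0,0,0,0,0,0.03,0,0,0,0,0,0,0,0,0,0,0,0,0,0,0,0,0,-1,0,0,0,0,0,0,-1,0,0,0,0,0,0,-1,0,0,0,0,0,0,-1]' 40; python3 -m creep '[0,0,0,0,0,0,-1,0,0,0,0,0,0,-1,0,0,0,0,0,0,-1]'
```

```text
time: 3.58
position: [492.8, -247.3, 77.6]
tool_rot: [0.998, 0.066, 0.001, 0.001]
contact_force: [-0.1, 0.2, 5.1]
grip_width: 9.1
grasp_force: 42.1
time: 3.95
position: [492.8, -247.3, 77.6]
tool_rot: [0.998, 0.066, 0.001, 0.001]
contact_force: [0.3, 0.9, 5.6]
grip_width: 9.2
grasp_force: 42.1
```

```bash
python3 -m creep '[0,-0.017,0,0,0,0,-1,0,-0.022,0,0,0,0,-1,0,-0.022,0,0,0,0,-1,-0.001,-0.022,0,0,0,0,-1,0,-0.022,0,0,0,0,-1,0,-0.022,0,0,0,0,-1,-0.001,-0.022,0,0,0,0,-1,0,-0.01,0,0,0,0,-1,0,-0.008,0,0,0,0,-1,0,0,0,0,0,0,-1,0,0,0,0,0,0,-1]'; python3 -m creep '[0,-0.004,0,0,0,0,-1,0,-0.004,0,0,0,0,-1,0,-0.004,0,0,0,0,-1,0,0,0,0,0,0,-1]';
```

```text
time: 5.32
position: [480.2, -164.7, 77.6]
tool_rot: [0.998, 0.066, 0.0, 0.001]
contact_force: [-2.2, -0.6, 8.5]
grip_width: 8.8
grasp_force: 42.4
time: 5.82
position: [479.4, -159.7, 77.6]
tool_rot: [0.998, 0.066, 0.0, 0.002]
contact_force: [-2.9, -4.1, 6.9]
grip_width: 9.0
grasp_force: 42.4
```

```bash
python3 -m creep '[0,-0.004,0,0,0,0,-1,0,-0.004,0,0,0,0,-1,0,0,0,0,0,0,-1]'; 
```

```text
time: 6.2
position: [479.4, -159.6, 77.6]
tool_rot: [0.998, 0.065, 0.0, 0.006]
contact_force: [-1.7, -18.5, 1.2]
grip_width: 9.1
grasp_force: 42.7
```

```bash
python3 -m creep '[0,0.008,0,0,0,0,-1,0,0,0,0,0,0,0,0,0,0,0,0,0,0,0,0,-0.03,0,0,0,0,0,0,-0.06,0,0,0,0,0,0,-0.06,0,0,0,0,0,0,-0.06,0,0,0,0,0,0,-0.06,0,0,0,1,0,0,-0.06,0,0,0,1,0,0,0,0,0,0,1]'
python3 -m creep '[0.0107,-0.0616,0,0,0,0,1,0.0107,-0.0616,0,0,0,0,1,0.0107,-0.0616,0,0,0,0,1,0.0107,-0.0616,0,0,0,0,1,0.0107,-0.0616,0,0,0,0,1,0.0107,-0.0616,0,0,0,0,1,0.0107,-0.0616,0,0,0,0,1,0.0107,-0.0616,0,0,0,0,1]'
python3 -m creep '[0,0,0,0,0,-0.0688,1,0,0,0,0,0,-0.0688,1,0,0,0,0,0,-0.0688,1,0,0,0,0,0,-0.0688,1,0,0,0,0,0,-0.0688,1,0,0,0,0,0,-0.0688,1,0,0,0,0,0,-0.0688,1,0,0,0,0,0,-0.0688,1,0,0,0,0,0,-0.0688,1,0,0,0,0,0,-0.0688,1,0,0,0,0,0,0,1,0,0,0,0,0,0,1]'
python3 - <<'E'
from h import *
c=cap('wrist','w2.png'); s=sensors.read_state(); print(s['qpos'],s['position'],s['time'])
cap('scene','s2.png')
a=c['pixels'][:,:,::-1]; cv2.imwrite('pics/w2c.png',cv2.resize(a[60:260,180:440],None,fx=3,fy=3,interpolation=cv2.INTER_CUBIC))
E
```

```text
time: 7.45
position: [480.5, -158.6, 244.7]
tool_rot: [0.998, 0.066, 0.002, 0.001]
contact_force: [0.2, -0.3, -0.3]
grip_width: 85.8
grasp_force: 0.0
time: 8.45
position: [491.0, 79.2, 241.0]
tool_rot: [0.997, 0.077, -0.001, -0.006]
contact_force: [-0.7, -0.4, -0.4]
grip_width: 85.2
grasp_force: 0.0
time: 9.95
position: [491.4, 77.5, 241.2]
tool_rot: [0.7, 0.714, 0.003, -0.004]
contact_force: [0.2, -0.3, 0.2]
grip_width: 85.0
grasp_force: 0.0
[ 0.15014651  0.07422749 -0.07558287  1.42130003  0.01092354  1.70122744] [491.39883822  77.6058853  241.19107253] 10.0
```

View pics/w2.png

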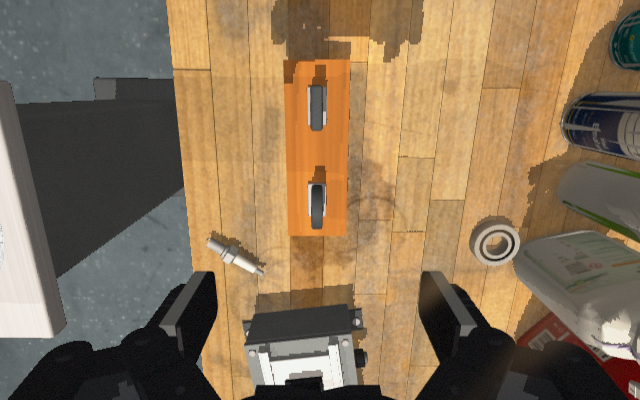

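The block's top face has corners near (285,60), (350,60), (347,236) and (290,236). The keys stand at (317,107), the +y slot, and (317,205).

View pics/w2c.png

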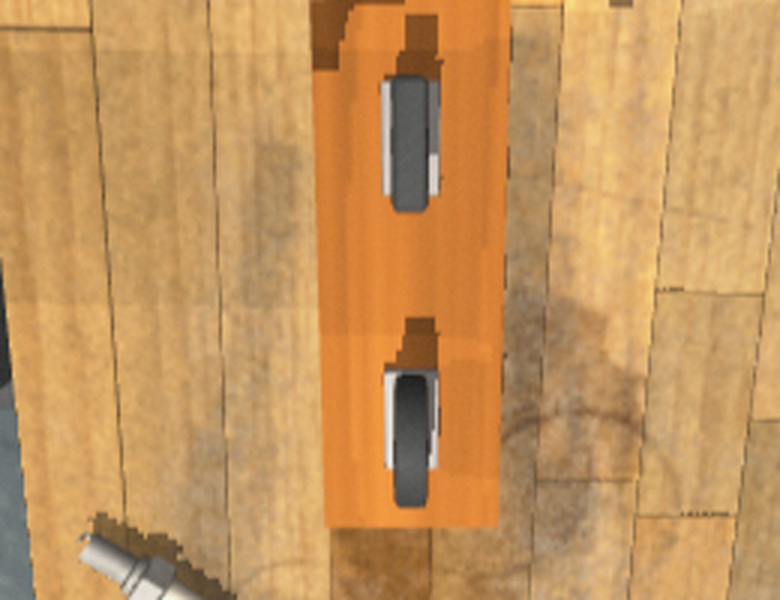

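```bash
python3 - <<'E'
from h import *
c=load('w2')
K=np.array([ray(c,p,45)[:2] for p in((285,60),(350,60),(347,236),(290,236))]); print(K.round(),K.mean(0))
print(ray(c,(317,131),89),ray(c,(317,228),89))
E
```

```text
[[459. 181.]
 [517. 182.]
 [522.  12.]
 [463.  11.]] [490.34213098  96.50484013]
[488.95864407 124.00986632  89.        ] [490.61561492  38.00194969  89.        ]
```

The crop shows the square key (flat bar top) in the +y slot and the round key nearer. The square key's top is centred near image column 317, with its near edge at row 131.

```bash
cat >> h.py <<'E'
from scipy.spatial.transform import Rotation as Ro
def to(target,yaw):
    s=sensors.read_state(); T=Ro.from_quat(s['tool_rot'])
    G=Ro.from_euler('z',yaw,degrees=True)*Ro.from_quat([1,0,0,0])
    print('rotvec deg',np.degrees((T.inv()*G).as_rotvec()).round(2),'units',((T.inv()*G).as_rotvec()/np.radians(120)).round(4))
    d=np.array(target)-s['position']; print('shift mm',T.inv().apply(d).round(1),'after turn',G.inv().apply(d).round(1),'units',(G.inv().apply(d)/500).round(4)); print('f',s['contact_force'].round(1),'q',s['qpos'].round(3))
E
python3 -c "
from h import *
to([489.1,141.5,54],91.5)"
```

```text
rotvec deg [-0.09 -0.62 -0.35] units [-0.0008 -0.0051 -0.0029]
shift mm [ 61.9  -0.7 187.9] after turn [ 63.9  -0.6 187.2] units [ 0.1279 -0.0013  0.3744]
f [-0.1 -0.4 -0.6] q [ 0.15   0.074 -0.076  1.421  0.011  1.701]
```

```bash
python3 -m creep '[0,0,0,-0.0008,-0.0051,-0.0029,1,0.043,-0.0013,0,0,0,0,1,0.043,0,0.02,0,0,0,1,0.042,0,0.04,0,0,0,1,0,0,0.06,0,0,0,1,0,0,0.06,0,0,0,0.3,0,0,0.05,0,0,0,0,0,0,0.04,0,0,0,0,0,0,0.02,0,0,0,0,0,0,0,0,0,0,0,0,0,0,0,0,0,0]'; python3 - <<'E'
from h import *
c=cap('wrist','w3.png'); to([489.1,141.5,54],91.5)
E
```

```text
time: 11.42
position: [489.5, 141.9, 97.2]
tool_rot: [0.697, 0.717, 0.001, 0.0]
contact_force: [-0.6, 0.5, 0.1]
grip_width: 42.6
grasp_force: 0.0
rotvec deg [ 0.1  -0.03  0.08] units [ 0.0008 -0.0002  0.0007]
shift mm [-0.4 -0.6 43.3] after turn [-0.4 -0.5 43.3] units [-0.0007 -0.0011  0.0866]
f [-0.1 -1.1  0.5] q [ 0.282  0.131 -0.33   1.108 -0.     1.825]
```

View pics/w3.png

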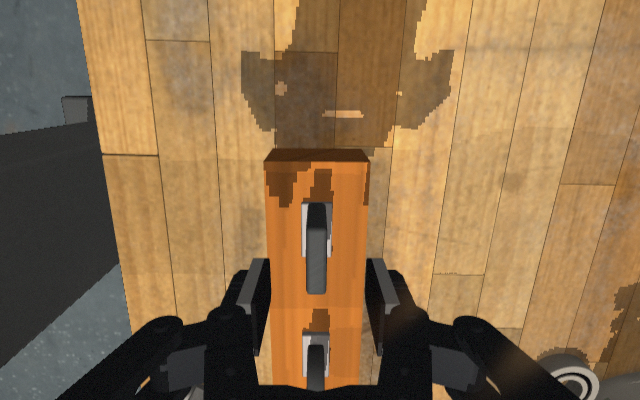

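The square key's head (columns 306 to 326) is centred between the pads. Its far shoulder edge is at row 203 and its near top edge at row 293.

```bash
python3 -c "
from h import *
c=load('w3'); print(ray(c,(316,203),50),ray(c,(316,293),89),ray(c,(317,161),45))"
python3 -m creep '[-0.0007,-0.001,0.03,0,0,0,0,0,0,0.03,0,0,0,0,0,0,0.025,0,0,0,0,0,0,0,0,0,0,0,0,0,0,0,0,0,-1,0,0,0,0,0,0,-1,0,0,0,0,0,0,-1,0,0,0,0,0,0,-1,0,0,0,0,0,0,-1]' 45; python3 -c "
from h import *
to([489.1,141.5,54],91.5)"
```

```text
[487.44296828 159.33902655  50.        ] [488.44976389 125.65137496  89.        ] [487.37051176 182.449294    45.        ]
time: 12.6
position: [489.0, 141.5, 54.4]
tool_rot: [0.697, 0.717, 0.001, 0.0]
contact_force: [0.3, -0.3, 4.3]
grip_width: 9.1
grasp_force: 44.6
rotvec deg [ 0.08 -0.02  0.08] units [ 0.0007 -0.0002  0.0007]
shift mm [0.  0.1 0.4] after turn [0.  0.1 0.4] units [0.     0.0002 0.0008]
f [ 0.3 -0.3  4.3] q [ 0.282  0.157 -0.399  1.014  0.     1.825]
```

```bash
python3 -m creep '[0,0,-0.015,0,0,0,-1,0,0,-0.03,0,0,0,-1,0,0,-0.045,0,0,0,-1,0,0,-0.06,0,0,0,-1,0,0,-0.06,0,0,0,-1,0,0,-0.06,0,0,0,-1,0,0,-0.03,0,0,0,-1,0,0,0,0,0,0,-1,0,0,0,0,0,0,-1]' 45
python3 - <<'E'
from h import *
c=cap('wrist','w4.png'); s=cap('side','d4.png'); cap('scene','s4.png'); to([497,-251,160],188.4)
a=c['pixels'][230:400,230:410,::-1]; o=np.zeros((510,790,3),np.uint8); o[:,:540]=cv2.resize(a,None,fx=3,fy=3,interpolation=cv2.INTER_CUBIC)
st=sensors.read_state()['position']; u,v=proj(s,st).astype(int); print(u,v,st)
o[:500,540:790]=cv2.resize(s['pixels'][v-50:v+50,u-25:u+25,::-1],None,fx=5,fy=5,interpolation=cv2.INTER_CUBIC)
cv2.imwrite('pics/c4.png',o)
E
```

```text
time: 13.72
position: [488.0, 141.2, 202.7]
tool_rot: [0.697, 0.717, -0.001, -0.0]
contact_force: [0.1, 0.4, -1.8]
grip_width: 9.3
grasp_force: 44.1
rotvec deg [-1.000e-01 -7.000e-02 -9.681e+01] units [-8.000e-04 -6.000e-04 -8.068e-01]
shift mm [-392.3   -1.7   42.8] after turn [  48.3 -389.3   42.6] units [ 0.0966 -0.7786  0.0852]
f [-0.4 -0.4 -1. ] q [ 0.282  0.096 -0.135  1.341  0.     1.825]
301 125 [487.92616    141.17224677 202.61221322]
```

View pics/c4.png

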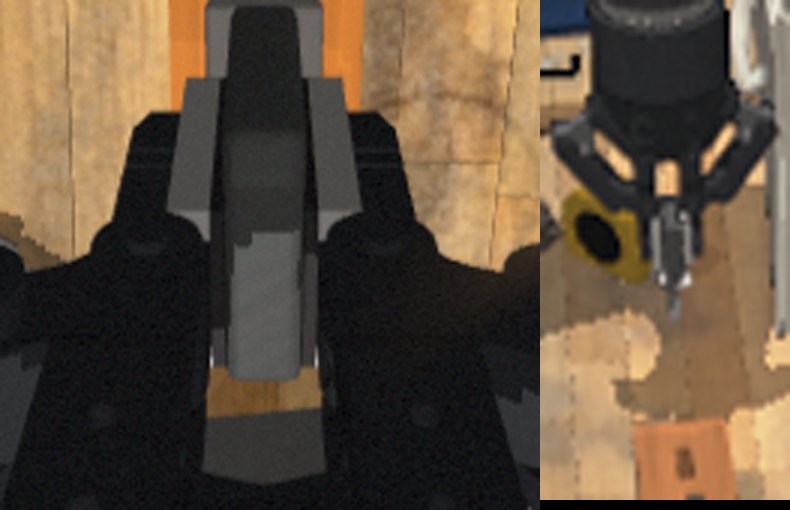

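The key is held upright between the pads, with its blade below in the side view. Its head's near top edge is at crop (265,378), which is image row 356.

```bash
python3 - <<'E'
from h import *
c=load('w4'); p=np.array([487.93,141.17,202.6]); T=Ro.from_quat([.697,.717,-.001,0]).as_matrix()
for uv,h in(((318,356),34.6),((230+205/3,230+3/3),-4.4),((230+322/3,231),-4.4),((230+205/3,230+3/3),-9.4),((230+236/3,230+8/3),-5.4),((230+236/3,230+130/3),34.6),((230+236/3,230+230/3),34.6)):
    X=ray(c,uv,p[2]+h); print(uv,(T.T@(X-p)).round(1))
E
```

```text
(318, 356) [-16.2  -0.6 -34.6]
(298.3333333333333, 231.0) [18.5 -9.4  4.4]
(337.3333333333333, 231) [18.5  8.2  4.4]
(298.3333333333333, 231.0) [16.3 -9.7  9.4]
(308.6666666666667, 232.66666666666666) [17.2 -4.8  5.4]
(308.6666666666667, 273.3333333333333) [ 19.1  -3.8 -34.6]
(308.6666666666667, 306.6666666666667) [  5.6  -3.9 -34.6]
```

```bash
python3 -m creep '[-0.0652,-0.0007,0,0,0,0,-1,-0.0652,-0.0007,0,0,0,0,-1,-0.0652,-0.0007,0,0,0,0,-1,-0.0652,-0.0007,0,0,0,0,-1,-0.0652,-0.0007,0,0,0,0,-1,-0.0652,-0.0007,0,0,0,0,-1,-0.0652,-0.0007,0,0,0,0,-1,-0.0652,-0.0007,0,0,0,0,-1,-0.0652,-0.0007,0,0,0,0,-1,-0.0652,-0.0007,0,0,0,0,-1,-0.0652,-0.0007,0,0,0,0,-1,-0.0652,-0.0007,0,0,0,0,-1]' 45
python3 -m creep '[0,0,0,0,0,-0.0807,-1,0,0,0,0,0,-0.0807,-1,0,0,0,0,0,-0.0807,-1,0,0,0,0,0,-0.0807,-1,0,0,0,0,0,-0.0807,-1,0,0,0,0,0,-0.0807,-1,0,0,0,0,0,-0.0807,-1,0,0,0,0,0,-0.0807,-1,0,0,0,0,0,-0.0807,-1,0,0,0,0,0,-0.0807,-1,0,0,0,0,0,0,-1,0,0,0,0,0,0,-1]' 45
python3 - <<'E'
from h import *
c=cap('wrist','w5.png'); to([493.5,-249.6,160],188.4)
print(sensors.read_state()['position'], proj(c,[492,-249.8,60]))
E
```

```text
time: 15.38
position: [494.8, -250.8, 202.9]
tool_rot: [0.697, 0.717, -0.0, -0.001]
contact_force: [0.1, -0.4, -1.1]
grip_width: 9.5
grasp_force: 44.1
time: 16.88
position: [495.0, -249.8, 203.4]
tool_rot: [-0.072, 0.997, 0.0, -0.0]
contact_force: [-0.3, -0.8, -0.5]
grip_width: 9.6
grasp_force: 44.0
rotvec deg [ 0.02 -0.01 -0.1 ] units [ 0.0002 -0.0001 -0.0009]
shift mm [ 1.5  0.4 43.5] after turn [ 1.5  0.4 43.5] units [0.0029 0.0008 0.0869]
f [-0.5 -0.  -0.4] q [-0.467  0.183 -0.033  1.355  0.    -0.612]
[ 495.00463936 -249.78832162  203.47062832] [318.40602351 184.85298504]
```

View pics/w5.png

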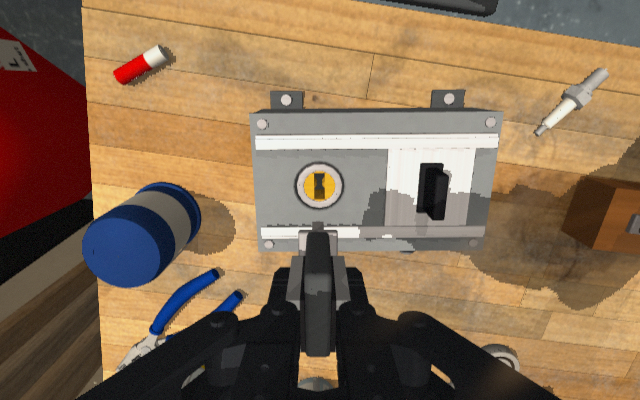

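The keyhole is exposed with its ring centred near (319,185), and the cover sits open at the right. I'll fit the ring and the brass numerically.

```bash
python3 - <<'E'
from h import *
c=load('w5'); im=c['pixels']; hsv=cv2.cvtColor(im,cv2.COLOR_RGB2HSV)
m=np.zeros((400,640),np.uint8); m[155:215,290:350]=((hsv[...,1]>140)&(hsv[...,2]>120))[155:215,290:350]*255
p=np.argwhere(m)[:,::-1].astype(np.float32); h=cv2.convexHull(p); e=cv2.fitEllipse(h); print('brass',e,ray(c,e[0],60))
r=np.zeros_like(m); r[155:215,290:350]=((im.min(2)>150)&(hsv[...,1]<60))[155:215,290:350]*255
n,l,s,ce=cv2.connectedComponentsWithStats(r); 
i=1+s[1:,4].argmax(); e=cv2.fitEllipse(cv2.convexHull(np.argwhere(l==i)[:,::-1].astype(np.float32))); print('ring',s[i],e,ray(c,e[0],60))
d=np.zeros_like(m); d[165:205,308:332]=(im.max(2)<110)[165:205,308:332]*255
q=np.argwhere(d)[:,::-1].astype(np.float32); print('slot',cv2.minAreaRect(q),q.mean(0),ray(c,cv2.minAreaRect(q)[0],60))
f=lambda u,v:ray(c,(u,v),69)[:2]
for a,b in((f(255,139),f(498,144)),(f(260,233),f(488,238))): print(np.degrees(np.arctan2(-(b-a)[0],(b-a)[1])))
E
```

```text
brass ((318.8907165527344, 185.62380981445312), (29.328386306762695, 30.805904388427734), 95.38186645507812) [ 492.60459056 -249.30021343   60.        ]
ring [297 165  45  43 706] ((318.8697509765625, 185.47021484375), (42.66706085205078, 44.144989013671875), 92.25907135009766) [ 492.47489068 -249.3370688    60.        ]
slot ((319.5, 184.5), (39.0, 23.0), 90.0) [318.9061 184.723 ] [ 491.56415833 -248.93687955   60.        ]
7.125433211826034
6.937517805694013
```

```bash
python3 -m creep '[0.002,0.0017,0.03,0,0,0.002,-1,0,0,0.05,0,0,0,-1,0,0,0.05,0,0,0,-1,0,0,0.04,0,0,0,-1,0,0,0.026,0,0,0,-1,0,0,0,0,0,0,-1,0,0,0,0,0,0,-1]' 45
python3 - <<'E'
from h import *
c=cap('wrist','w6.png'); to([493.9,-249.1,92],188)
a=c['pixels'][190:400,190:450,::-1]; cv2.imwrite('pics/w6c.png',cv2.resize(a,None,fx=2.8,fy=2.8,interpolation=cv2.INTER_CUBIC))
E
```

```text
time: 17.8
position: [494.3, -249.3, 106.4]
tool_rot: [-0.071, 0.997, -0.0, 0.0]
contact_force: [0.1, -0.2, -1.0]
grip_width: 9.2
grasp_force: 44.0
rotvec deg [-0.05  0.08  0.17] units [-0.0004  0.0007  0.0014]
shift mm [ 0.6  0.4 14.6] after turn [ 0.6  0.4 14.6] units [0.0011 0.0008 0.0293]
f [-0.1  0.1 -1.6] q [-0.467  0.207 -0.218  1.145  0.    -0.61 ]
```

View pics/w6c.png

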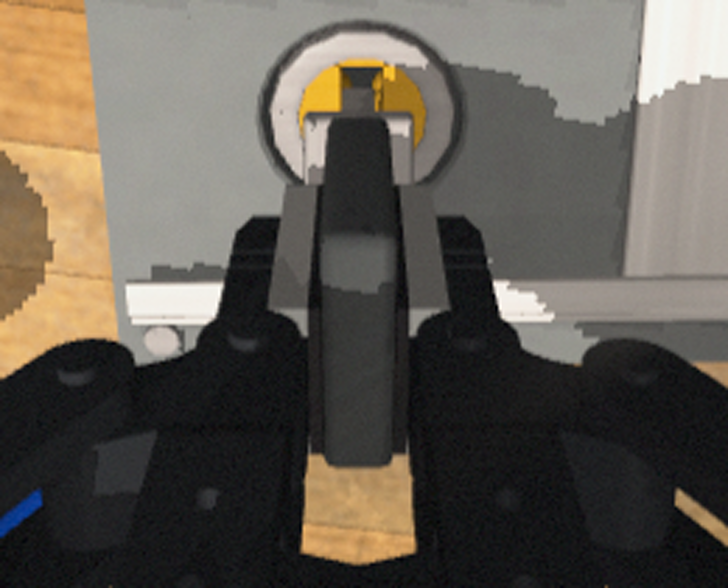

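The blade is poised over the slot (slot centre at crop column 362, key at 358), so it is within about 0.5 mm. I'll correct that and descend slowly.

```bash
python3 -m creep '[0.0011,0.0008,0.006,0,0,0.0014,-1,0,0,0.006,0,0,0,-1,0,0,0.006,0,0,0,-1,0,0,0.006,0,0,0,-1,0,0,0.006,0,0,0,-1,0,0,0,0,0,0,-1]' 45; python3 -c "
from h import *
to([493.9,-249.1,69.4],188)"
```

```text
time: 18.6
position: [493.6, -248.7, 90.5]
tool_rot: [-0.07, 0.998, 0.0, 0.0]
contact_force: [1.9, 0.0, -1.2]
grip_width: 9.7
grasp_force: 44.0
rotvec deg [0.02 0.02 0.02] units [0.0002 0.0002 0.0002]
shift mm [-0.3 -0.5 21.1] after turn [-0.3 -0.5 21.1] units [-0.0006 -0.0009  0.0422]
f [ 1.9  0.  -1.2] q [-4.670e-01  2.140e-01 -2.450e-01  1.112e+00  1.000e-03 -6.070e-01]
```

```bash
python3 -m creep '[0,-0.0008,0.006,0,0,0.015,-1,0,0,0.006,0,0,-0.03,-1,0,0,0.006,0,0,0.03,-1,0,0,0.006,0,0,-0.03,-1,0,0,0.006,0,0,0.03,-1,0,0,0.006,0,0,-0.03,-1,0,0,0,0,0,0.015,-1,0,0,0,0,0,0,-1]' 60; python3 -c "
from h import *
to([493.9,-249.1,69.4],188)"
```

```text
time: 19.6
position: [493.7, -249.0, 72.7]
tool_rot: [-0.069, 0.998, 0.0, 0.0]
contact_force: [2.5, 2.3, -0.7]
grip_width: 9.5
grasp_force: 60.5
rotvec deg [ 0.03  0.04 -0.06] units [ 0.0003  0.0003 -0.0005]
shift mm [-0.2 -0.2  3.3] after turn [-0.2 -0.2  3.3] units [-0.0004 -0.0003  0.0066]
f [ 2.5  2.3 -0.7] q [-4.680e-01  2.240e-01 -2.730e-01  1.073e+00  1.000e-03 -6.060e-01]
```

```bash
python3 -m creep '[0,0,0.004,0,0,0.015,-1,0,0,0.004,0,0,-0.03,-1,0,0,0.002,0,0,0.03,-1,0,0,0.002,0,0,-0.03,-1,0,0,0.002,0,0,0.03,-1,0,0,0,0,0,-0.015,-1,0,0,0,0,0,0,-1]' 60; python3 -c "
from h import *
to([493.9,-249.1,69.4],188)"
```

```text
time: 20.48
position: [493.8, -249.1, 69.2]
tool_rot: [-0.069, 0.998, -0.0, 0.001]
contact_force: [-5.7, 7.1, 24.1]
grip_width: 9.2
grasp_force: 64.4
rotvec deg [-0.06  0.16 -0.05] units [-0.0005  0.0013 -0.0004]
shift mm [-0.1 -0.  -0.2] after turn [-0.1 -0.  -0.2] units [-0.0001 -0.0001 -0.0005]
f [-5.7  7.1 24.1] q [-4.680e-01  2.250e-01 -2.810e-01  1.063e+00  1.000e-03 -6.060e-01]
```

```bash
python3 -m creep '[0,-0.0003,-0.003,0,0,0.0477,-1,0,-0.0003,0,0,0,0.0477,-1,0,-0.0003,0,0,0,0.0477,-1,0,-0.0003,0,0,0,0.0477,-1,0,-0.0003,0,0,0,0.0477,-1,0,-0.0003,0,0,0,0.0477,-1,0,-0.0003,0,0,0,0.0477,-1,0,-0.0003,0,0,0,0.0477,-1,0,-0.0003,0,0,0,0.0477,-1,0,-0.0003,0,0,0,0.0477,-1,0,-0.0003,0,0,0,0.0477,-1,0,0,0,0,0,0,-1]' 60; python3 -c "
from h import *
to([493.9,-249.1,69.4],98);s=sensors.read_state();print(s['torque'],s['position'])"
```

```text
time: 21.98
position: [493.8, -249.5, 69.2]
tool_rot: [0.462, 0.887, 0.002, 0.001]
contact_force: [-0.5, 8.3, 14.1]
grip_width: 9.2
grasp_force: 62.8
rotvec deg [ 0.21 -0.05 26.98] units [ 0.0018 -0.0004  0.2248]
shift mm [ 0.3  0.4 -0.2] after turn [ 0.4  0.2 -0.2] units [ 0.0008  0.0004 -0.0003]
f [-0.5  8.3 14.1] q [-0.47   0.226 -0.279  1.064  0.003  0.491]
[1.92268312 0.11768102 0.13694521] [ 493.76969318 -249.52388495   69.24326034]
```

```bash
python3 -m creep '[0.0016,0.0011,0,0,0,0.0405,-1,0,0,0,0,0,0.0405,-1,0,0,0,0,0,0.0405,-1,0,0,0,0,0,0.0405,-1,0,0,0,0,0,0.0405,-1,0,0,0,0,0,0.0405,-1,0,0,0,0,0,0,-1,0,0,0,0,0,0,-1]' 60; python3 -c "
from h import *
to([493.9,-249.1,69.4],98);s=sensors.read_state();print(s['torque'],s['position'])"
```

```text
time: 22.98
position: [493.6, -249.6, 69.3]
tool_rot: [0.67, 0.742, 0.001, 0.001]
contact_force: [-2.1, 4.0, 13.2]
grip_width: 9.2
grasp_force: 62.7
rotvec deg [ 0.15  0.03 -2.17] units [ 0.0013  0.0002 -0.018 ]
shift mm [ 0.4  0.3 -0.1] after turn [ 0.4  0.4 -0.1] units [ 0.0009  0.0007 -0.0003]
f [-2.1  4.  13.2] q [-4.690e-01  2.250e-01 -2.800e-01  1.063e+00  1.000e-03  1.000e+00]
[1.15472592 0.33184353 0.09310123] [ 493.61331035 -249.57941615   69.25514363]
```

```bash
python3 -m creep '[0,0,0,0,0,0.015,-1,0,0,0,0,0,0.015,-1,0,0,0,0,0,0,-1]' 60; python3 -c "
from h import *
to([493.9,-249.1,69.4],98);s=sensors.read_state();print(s['torque'],s['position'])
c=cap('wrist','w7.png'); a=c['pixels'][190:400,190:450,::-1]; cv2.imwrite('pics/w7c.png',cv2.resize(a,None,fx=2.8,fy=2.8,interpolation=cv2.INTER_CUBIC))"
```

```text
time: 23.35
position: [493.7, -249.6, 69.3]
tool_rot: [0.693, 0.721, 0.001, 0.001]
contact_force: [-1.2, 4.9, 12.6]
grip_width: 9.2
grasp_force: 62.7
rotvec deg [ 0.16  0.03 -5.77] units [ 0.0014  0.0003 -0.0481]
shift mm [ 0.5  0.2 -0.1] after turn [ 0.5  0.3 -0.1] units [ 0.001   0.0005 -0.0002]
f [-1.2  4.9 12.6] q [-4.690e-01  2.250e-01 -2.800e-01  1.063e+00  1.000e-03  1.063e+00]
[1.10098268 0.208297   0.17308056] [ 493.69950653 -249.64242952   69.28793838]
```

View pics/w7c.png

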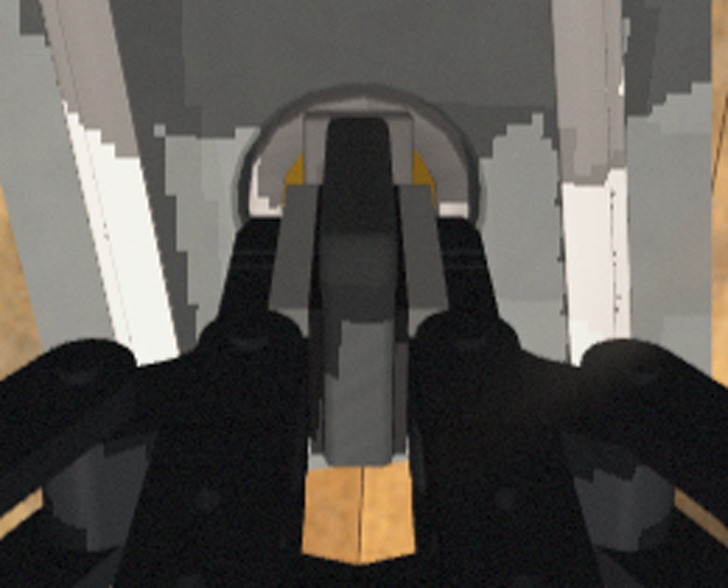

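The key's shoulder sits on the ring and the key is still square in the pads after the turn. I'll add a small extra turn to make sure it bears on the stop.

```bash
python3 -m creep '[0,0,0,0,0,0.02,-1,0,0,0,0,0,0,-1,0,0,0,0,0,0,-1,0,0,0,0,0,0,-1]' 60; python3 -c "
from h import *
to([493.9,-249.1,69.4],98);s=sensors.read_state();print(s['torque'],s['time'])"
```

```text
time: 23.9
position: [493.7, -249.6, 69.2]
tool_rot: [0.708, 0.706, 0.001, 0.001]
contact_force: [-1.4, 5.8, 13.4]
grip_width: 9.1
grasp_force: 62.8
rotvec deg [ 0.15  0.03 -8.12] units [ 0.0013  0.0003 -0.0677]
shift mm [ 0.5  0.2 -0.2] after turn [ 0.5  0.3 -0.2] units [ 0.001   0.0006 -0.0003]
f [-1.4  5.8 13.4] q [-4.690e-01  2.250e-01 -2.800e-01  1.063e+00  1.000e-03  1.104e+00]
[1.1194378  0.24034559 0.4149559 ] 23.9
```

Torque has risen to 0.41 N m, well above the spring's 0.11, so the lock is at its stop. I'm handing the job in.

```bash
python3 -c "
from station import workorder
print(workorder.job_done())"
```

```text
the job is handed in; nothing more can be done
None
```

The cover is fully open, the square-headed key is fully home and held turned clockwise against the stop, the round key was left in the block, and the job was handed in at about 24 s.

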